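# Reset the stage warmer behind its push-latch cover

### The job

The microscope's stage warmer has tripped and must be reset. Press the push-latch cover on top of its control unit fully down once and let go so that it pops open, press the round button underneath fully down with the cover standing open, then push the cover down again until it latches shut and take the hand away. Only touch and press: pick nothing up, and leave the dish, the flask and the timer standing where they are.

Things in the scene. Friction and masses are not known exactly. Their poses are not given: they have to be found in the camera images.
- unit: control unit, a white box fixed to the bench, 170 (x) x 200 (y) x 75 (z) mm; origin at the centre of its underside, on the bench; x points from its front (robot side) to its back, y left, z up. Its top is at z = 75, but in front of x = -40 only 54. A recess, x -40 to 34, y -61 to 61, floor z = 32, lies under the black cover; in it the button and a fixed catch housing (x -39 to -9, y -51 to -17, top z = 62)
- cover (a joint): angle (rad) of the push-push latch cover: 0 latched and flush with the unit's top, positive open. Pressed from latched to its stop at -0.075 (front edge 5 mm below flush) and let go, it pops open by spring to about 1.1 in about 2 s; pressed from open to the same stop and let go, it latches at 0. It changes over only if the front edge went over 4 mm below flush, so press to the stop (3 to 6 N to get there)
- cover_press (a point): point on the upper face of the black cover, 16 mm behind the middle of its front edge, 56 mm from the hinge axis; moves with the cover. The cover is a smooth plastic plate (friction about 0.3) 72 (x) x 120 (y) x 5 mm, hinged along its back edge, swinging up and back
- cover_hinge (a point): middle of the cover's hinge axis, fixed on the unit at unit x = 32, y = 0, z = 72.5 mm; the axis runs along the unit's y. The open cover stands only on its light spring (about 0.2 N m) and may be pushed back as far as 1.5 rad
- button (a joint): travel of the reset button in m: 0 up, 0.005 fully down; a spring of about 4 N brings it back up when let go
- button_top (a point): centre of the top face of the round grey button (20 mm across, in a black collar 36 mm across), under the cover at unit x = -19, y = 22, its top 64 mm above the bench, 11 mm below the closed cover's top; it is pressed straight down
- dish: bystander: closed clear culture dish, 64 mm across, 17 mm high, loose on the bench beside or behind the unit; origin at the centre of its underside
- flask: bystander: small glass reagent bottle with white cap, 52 mm across, 95 mm high, loose on the bench beside or behind the unit; origin at the centre of its underside
- timer: bystander: white lab timer, 60 x 60 x 22 mm, lying loose on the bench beside or behind the unit; origin at the centre of its underside

How it is judged:
On the way, in this order (a step that is already met when the one before it is completed fails the run):
1. the cover has popped open and stands open by itself, untouched (value of joint cover above 0.7 rad and contact force between each of the arm, the fingers and unit below 0.2 N), for 0.2 s.
2. the button is pressed fully down while the cover is open (value of joint button above 0.004 m and value of joint cover above 0.5 rad), for 0.05 s.
3. the cover is pushed down to its catch again (value of joint cover below 0.02 rad), for 0.05 s.
At the end, for the whole second after the job is handed in: the cover stays latched by itself, flush with the unit's top (joint between -0.02 and 0.025 rad), the button is up again (less than 1.5 mm down), and dish, flask and timer are at rest within 20 mm of where they started (value of joint cover between -0.02 and 0.025 rad and value of joint button below 0.0015 m and linear speed of each of dish, flask, timer below 0.02 m/s and distance of each of dish, flask, timer from where it was at the start of the episode below 0.02 m); the robot touches nothing.
It fails at once if the dish is lifted or shoved (more than 20 mm) (distance of dish from where it was at the start of the episode above 0.02 m).
It fails at once if the flask is lifted, shoved (more than 20 mm) or tipped over (distance of flask from where it was at the start of the episode above 0.02 m or angle between flask's own z axis and vertical above 0.5 rad).
It fails at once if the timer is lifted or shoved (more than 20 mm) (distance of timer from where it was at the start of the episode above 0.02 m).
It also fails if it takes over 51 s, if anything falls off the work surface, if the arm or the gripper's body presses on something with over 40 N, if the wrist force passes 120 N, or if a joint passes its speed limit or range.

### The arm

A 6-joint arm with a two-finger parallel gripper is mounted at the origin on the work surface. World frame = base frame: x ahead of the robot, y to its left, z up, the work surface at z = 0. Lengths are in m, angles in rad, forces in N, time in s.
With the tool pointing down it reaches from about 0.325 to 0.775 m from the base axis. Payload 9.3 kg.
Tool frame: the origin (TCP) lies at the very end of the fingers, on their centre line; the grasp point (between the pads) lies 19 mm behind it; z points along the fingers, y is the line along which they close (so a half turn about z gives the same grasp; the last joint's range is limited). The gripper opens to 85 mm and grips with 20 to 120 N. Pads are 22 mm wide; open, the fingers measure 114 mm over their backs; the gripper's body (76 mm by 85 mm) begins 54 mm behind the grasp point. The pads swing forward as they close: fully open they stand 13 mm farther back than shut.
Start: joints at [-1.396, 0.259, 0.021, 1.334, 0, 1.418], TCP at [0.177, -0.521, 0.192] pointing down, gripper open.
Joint ranges: [-3.04, 3.04], [-0.91, 1.82], [-1.04, 1.36], [-1.92, 1.95], [-1.52, 1.45], [-3.14, 3.14]. Speed limits (rad/s): [2.22, 2.22, 2.79, 3.14, 3.14, 3.14].

### API

Orientations are given as a unit quaternion [w, x, y, z].
In Python, from rig import telemetry, viewer, ticket gives the robot as it stands.
- The arm moves only by the shell command python3 -m crank 'ROWS' [OPENING] [FORCE]. ROWS is JSON, a list of rows, each an object of numbers: "dx", "dy", "dz": the shift along the world's x, y, z in m; "rx", "ry", "rz": the turn, a rotation vector about the world's x, y, z in degrees. A call has 1 to 20 rows; each row shifts and turns the commanded pose from where the row before left it; what a row does not reach is not made up. A row lasts 1/10 s, in which the tool goes at most 50 mm and 8.59 degrees, less where a joint would pass 70% of its speed; a pose out of reach is approached as far as the arm can. A call is refused whole if a number of a shift passes 0.05 or a number of a turn 8.59, either way. A call with a gripper value outside its range is refused whole. OPENING is the opening, from 0 (shut) to 1 (fully open), set as the call begins (- or left out, the last holds). The fingers move at their own pace and stop on an object; FORCE is the grip in N (left out, the last holds). Time passes only in rows, so rows that do not move let the fingers close. It gives the time, the measured TCP pose, the force, the opening and the grip force at its end, in the units of the state.
- telemetry.state(): the state, without advancing time (a new reading comes with each control period).
- viewer.grab_frame(name): name is "scene" or "side" or "wrist"; returns a dict with "frame" (480x640x3 uint8, red, green, blue), "fx", "fy", "cx", "cy" (pixels), "distortion" ([k1, k2, p1, p2, k3] as OpenCV has them; the pictures are not rectified), "origin" and "attitude" of the camera in the world. Camera axes: x right, y up, looking along -z (the intrinsics and any distortion apply to the point x, -y, -z); pixel columns grow to the right and rows downward; lengths in m; the calibration is good to about 2 mm. A picture is of the moment at which its call begins. There is no depth.
- ticket.close_job(): hands the job in; it is judged then, once.
The state is a dict: "t": time; "q": joint angles; "dq": joint speeds; "joint_efforts": joint torques, N m; "eef_pos": TCP position; "orientation": TCP orientation; "force": force on the tool from outside, world axes, zero at the start; "torque": the same for the moment, N m; "opening": finger opening in m; "grasp_force": force on a finger pad.
Only numpy, scipy, OpenCV 4.12 (cv2) and the standard library are available. Lean on these libraries where they do the work, as an engineer would, in place of code of your own. Each camera call takes 0.05 s, during which the arm holds its last target. There are 200 camera calls.

## Working session

There is one attempt and no reset: what is moved stays moved. The work goes in short steps, Python scripts to look and compute and a shell command to move; the robot and the scene stay as the last step left them, time stands still between calls to the robot, and variables do not carry over. Pictures are saved under pics/ and viewed, at most 10 in all, crops included, and the job is handed in when it is done.

```bash
mkdir -p pics; cat > h.py <<'E'
import numpy as np,cv2
from scipy.spatial.transform import Rotation as R
from rig import telemetry, viewer, ticket
def att(a):
    a=np.array(a,float)
    return a if a.shape==(3,3) else R.from_quat(a,scalar_first=True).as_matrix()
def K(f): return np.array([[f['fx'],0,f['cx']],[0,f['fy'],f['cy']],[0,0,1.]])
def ray(f,uv):
    p=cv2.undistortPoints(np.array(uv,float).reshape(-1,1,2),K(f),np.array(f['distortion'],float)).reshape(-1,2)
    d=np.c_[p[:,0],-p[:,1],-np.ones(len(p))]
    return np.array(f['origin'],float),d@att(f['attitude']).T
def plane(f,uv,z):
    o,d=ray(f,uv); return o+d*((z-o[2])/d[:,2])[:,None]
def proj(f,P):
    c=(np.atleast_2d(P)-np.array(f['origin']))@att(f['attitude'])
    c=c*[1,-1,-1]
    return cv2.projectPoints(c.reshape(-1,1,3),np.zeros(3),np.zeros(3),K(f),np.array(f['distortion'],float))[0].reshape(-1,2)
def save(f,n): cv2.imwrite('pics/'+n,f['frame'][:,:,::-1])
E
python3 - <<'E'
from h import *
for n in('scene','side'):
    f=viewer.grab_frame(n);save(f,n+'0.png');print(n,f['origin'],f['attitude'],f['fx'],f['distortion'])
print(telemetry.state())
E
```

```text
scene [ 1.18423757 -0.19300456  0.95812622] [0.80436754 0.25478447 0.16701011 0.51008368] 548.9792741390503 [-0.09380756  0.          0.          0.          0.        ]
side [ 0.44577927 -0.88194262  0.89582096] [ 0.90649648  0.41183405 -0.0326273  -0.08713382] 590.8414654051187 [-0.10010751  0.          0.          0.          0.        ]
{'t': 0.1, 'q': array([-1.39560902e+00,  2.59114896e-01,  2.08625474e-02,  1.33370139e+00,
       -1.73194312e-05,  1.41816780e+00]), 'dq': array([-0.00065736, -0.00277683,  0.0003838 , -0.00126619,  0.00017682,
        0.0009509 ]), 'joint_efforts': array([ 4.63689285e-03, -5.56692874e+01,  3.45070803e+01,  1.17142763e-02,
       -1.82095523e-04, -2.61502873e-07]), 'eef_pos': array([ 0.17701111, -0.52043257,  0.19164786]), 'orientation': array([-5.78570948e-04,  9.86596978e-01,  1.63174962e-01, -1.51864709e-05]), 'force': array([-1.17099342, -0.28822763, -0.29406623]), 'torque': array([ 0.02243273, -0.01191255,  0.01229433]), 'grasp_force': 0.0, 'opening': 0.08535772882310254}
```

View pics/scene0.png

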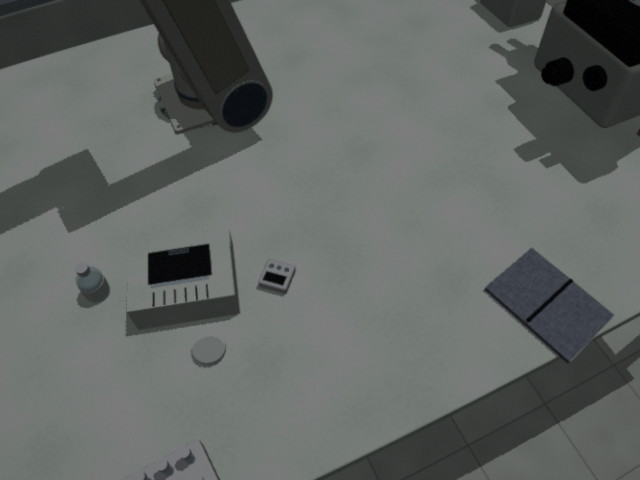

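View pics/side0.png

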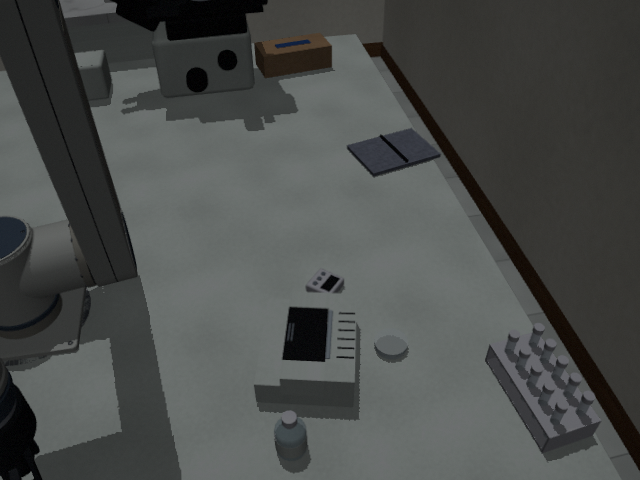

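The black cover is at about (180,264) in scene and (305,333) in side. The flask is at (90,280) in scene, on the unit's right, the timer is to the left at (277,275), and the dish is behind at (208,350).

```bash
cat > m.py <<'E'
from h import *
def cover(f,box):
    x0,y0,x1,y1=box
    g=f['frame'].max(2)[y0:y1,x0:x1]
    m=(g<32).astype(np.uint8); m=cv2.morphologyEx(m,cv2.MORPH_CLOSE,np.ones((9,9)))
    c=max(cv2.findContours(m,0,2)[0],key=cv2.contourArea)
    pts=c.reshape(-1,2)+[x0,y0]
    P=plane(f,pts,.075)[:,:2]
    (cx,cy),s,a=cv2.minAreaRect((P*1000).astype(np.float32))
    return (cx,cy),s,a,cv2.contourArea(c),cv2.boxPoints(((cx,cy),s,a))
E
python3 - <<'E'
from m import *
for n,b in(('scene',(135,235,225,290)),('side',(272,300,338,370))):
    f=viewer.grab_frame(n)
    print(n,*cover(f,b),sep='\n ')
    for k,uv in (dict(flaskcap=(83,268),timer=(277,273),dish=(208,348)) if n=='scene' else dict(flaskcap=(289,417),timer=(326,281),dish=(391,346))).items():
        print(k,plane(f,[uv],dict(flaskcap=.095,timer=.022,dish=.017)[k]))
E
```

```text
scene
 (549.0184936523438, -213.49264526367188)
 (116.99867248535156, 70.28372192382812)
 75.39495086669922
 1663.0
 [[ 500.26126 -261.2405 ]
 [ 568.274   -278.96286]
 [ 597.77576 -165.74478]
 [ 529.763   -148.02243]]
flaskcap [[ 0.49420303 -0.38474841  0.095     ]]
timer [[ 0.61764385 -0.04224887  0.022     ]]
dish [[ 0.71115207 -0.2196732   0.017     ]]
side
 (546.1768188476562, -215.013427734375)
 (119.4432373046875, 71.57427978515625)
 75.31216430664062
 2014.5
 [[ 496.41656 -263.7095 ]
 [ 565.6519  -281.85736]
 [ 595.9371  -166.31735]
 [ 526.7017  -148.1695 ]]
flaskcap [[ 0.48923939 -0.38978083  0.095     ]]
timer [[ 0.61747158 -0.04496728  0.022     ]]
dish [[ 0.70341632 -0.23013642  0.017     ]]
```

```bash
python3 -m crank '[{"dx":0.044,"dy":0.039,"rz":-4.18},{"dx":0.044,"dy":0.039,"rz":-4.18},{"dx":0.044,"dy":0.039,"rz":-4.18},{"dx":0.044,"dy":0.039,"rz":-4.18},{"dx":0.044,"dy":0.039,"rz":-4.18},{"dx":0.044,"dy":0.039,"rz":-4.18},{"dx":0.044,"dy":0.039,"rz":-4.18},{"dx":0.043,"dy":0.038,"rz":-4.18},{},{},{},{}]' 0 20
python3 - <<'E'
from m import *
f=viewer.grab_frame('wrist');save(f,'w1.png')
s=telemetry.state();print(s['eef_pos'],s['force'],R.from_quat(s['orientation'],scalar_first=True).as_matrix().round(3))
print(f['origin'],proj(f,[[.528,-.209,.075],[.539,-.189,.075],[.582,-.223,.075]]))
E
```

```text
[ 0.17706684 -0.52056865  0.19188689] [0.03325871 0.12807982 0.61177639] [[ 0.947  0.322 -0.   ]
 [ 0.322 -0.947  0.001]
 [ 0.    -0.001 -1.   ]]
[ 0.25343814 -0.49446634  0.37399524] [[ 125.26695674 -202.10229558]
 [ 133.024761   -165.21977094]
 [ 196.91452158 -123.03111995]]$[0]: bad value
```

View pics/w1.png

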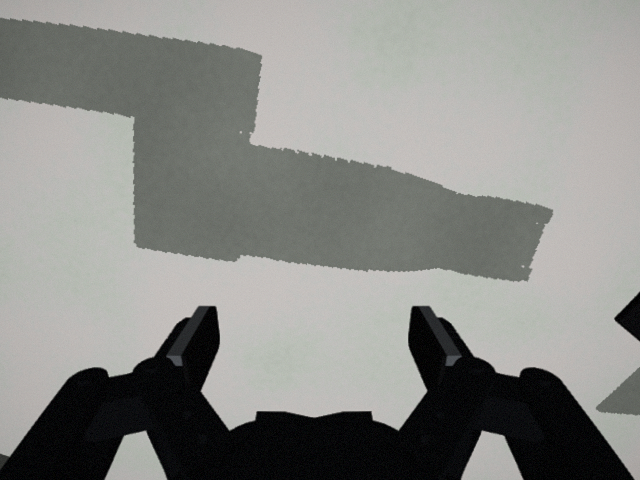

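The wrist picture shows only the bench and the open fingers at about (200,340) and (430,340), because the move was refused. I'll give all six keys in each row.

```bash
python3 -m crank '[{"dx":0.044,"dy":0.039,"dz":0,"rx":0,"ry":0,"rz":-4.18},{"dx":0.044,"dy":0.039,"dz":0,"rx":0,"ry":0,"rz":-4.18},{"dx":0.044,"dy":0.039,"dz":0,"rx":0,"ry":0,"rz":-4.18},{"dx":0.044,"dy":0.039,"dz":0,"rx":0,"ry":0,"rz":-4.18},{"dx":0.044,"dy":0.039,"dz":0,"rx":0,"ry":0,"rz":-4.18},{"dx":0.044,"dy":0.039,"dz":0,"rx":0,"ry":0,"rz":-4.18},{"dx":0.044,"dy":0.039,"dz":0,"rx":0,"ry":0,"rz":-4.18},{"dx":0.043,"dy":0.038,"dz":0,"rx":0,"ry":0,"rz":-4.18},{"dx":0,"dy":0,"dz":0,"rx":0,"ry":0,"rz":0},{"dx":0,"dy":0,"dz":0,"rx":0,"ry":0,"rz":0},{"dx":0,"dy":0,"dz":0,"rx":0,"ry":0,"rz":0},{"dx":0,"dy":0,"dz":0,"rx":0,"ry":0,"rz":0}]' 0 20
python3 - <<'E'
from m import *
f=viewer.grab_frame('wrist');save(f,'w2.png')
s=telemetry.state();print(s['eef_pos'],s['force'],s['opening'],R.from_quat(s['orientation'],scalar_first=True).as_matrix().round(3))
print(f['origin'],proj(f,[[.528,-.209,.075],[.539,-.189,.075],[.582,-.223,.075]]))
E
```

```text
t: 1.45
eef_pos: [0.4757, -0.2564, 0.1922]
orientation: [0.0, 0.992, -0.128, -0.0]
force: [-0.2, 0.4, -0.3]
opening: 0.0004
grasp_force: 0.0
[ 0.47567341 -0.25645228  0.19226228] [-0.53060115  0.03401809 -0.08612497] 0.0001980289230324799 [[ 0.967 -0.255 -0.   ]
 [-0.255 -0.967 -0.   ]
 [ 0.     0.    -1.   ]]
[ 0.55372461 -0.27725877  0.3743892 ] [[246.66459858 179.98576845]
 [221.49911291 173.8684448 ]
 [242.72591893 113.87583472]]
```

View pics/w2.png

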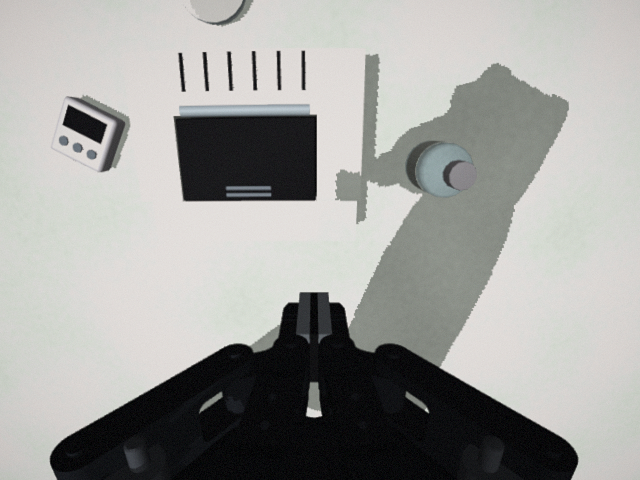

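The wrist view shows the cover with corners at (174,115), (316,115), (316,201) and (184,201). The projected press point (247,180) is where it should be. Next I'll move above it and descend.

```bash
python3 -m crank '[{"dx":0.018,"dy":0.016,"dz":0,"rx":0,"ry":0,"rz":0},{"dx":0.018,"dy":0.016,"dz":0,"rx":0,"ry":0,"rz":0},{"dx":0.016,"dy":0.015,"dz":0,"rx":0,"ry":0,"rz":0},{"dx":0,"dy":0,"dz":-0.03,"rx":0,"ry":0,"rz":0},{"dx":0,"dy":0,"dz":-0.03,"rx":0,"ry":0,"rz":0},{"dx":0,"dy":0,"dz":-0.03,"rx":0,"ry":0,"rz":0},{"dx":0,"dy":0,"dz":-0.016,"rx":0,"ry":0,"rz":0},{"dx":0,"dy":0,"dz":0,"rx":0,"ry":0,"rz":0},{"dx":0,"dy":0,"dz":0,"rx":0,"ry":0,"rz":0}]'
```

```text
t: 2.4
eef_pos: [0.5283, -0.2093, 0.0868]
orientation: [0.0, 0.992, -0.128, 0.0]
force: [1.3, 0.1, 0.4]
opening: -0.0002
grasp_force: 0.0
```

```bash
python3 - <<'E'
from m import *
s=telemetry.state();print(s['eef_pos'],s['force'])
f=viewer.grab_frame('side');save(f,'s3.png')
cv2.imwrite('pics/s3c.png',cv2.resize(f['frame'][240:440,200:440,::-1],None,fx=3,fy=3))
E
```

```text
[ 0.52825205 -0.20928786  0.08678343] [1.29941028 0.10677686 0.394783  ]
```

View pics/s3c.png

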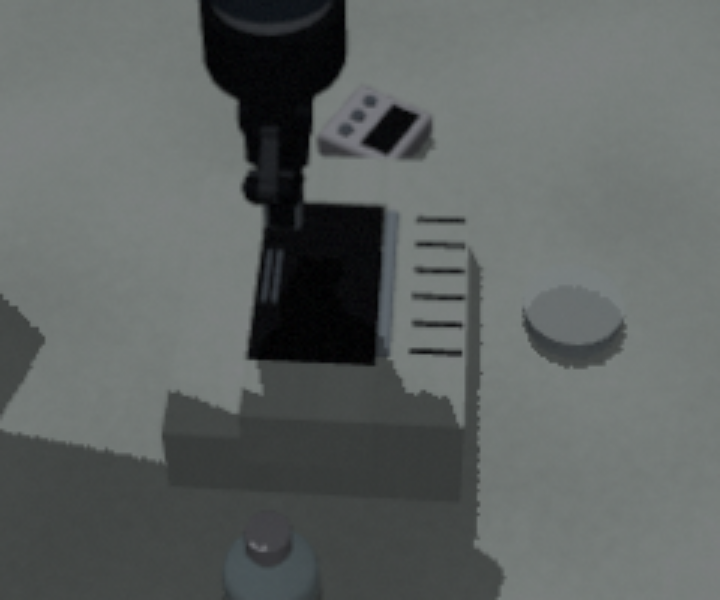

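The side crop shows the gripper over the cover. The dark fingertip is hard to tell from the black cover, with the visible parts ending near (285,228). I'll check by projection.

```bash
python3 - <<'E'
from m import *
f=viewer.grab_frame('side')
print((proj(f,[[.528,-.209,.087],[.528,-.209,.075]])-[200,240])*3)
c=f['frame'][240:440,200:440].astype(float)
c=np.clip(c*6,0,255).astype(np.uint8)[40:130,50:150]
cv2.imwrite('pics/s4.png',cv2.resize(c[:,:,::-1],None,fx=6,fy=6))
E
```

```text
[[284.95486151 262.51701118]
 [285.64939637 275.56434482]]
```

View pics/s4.png

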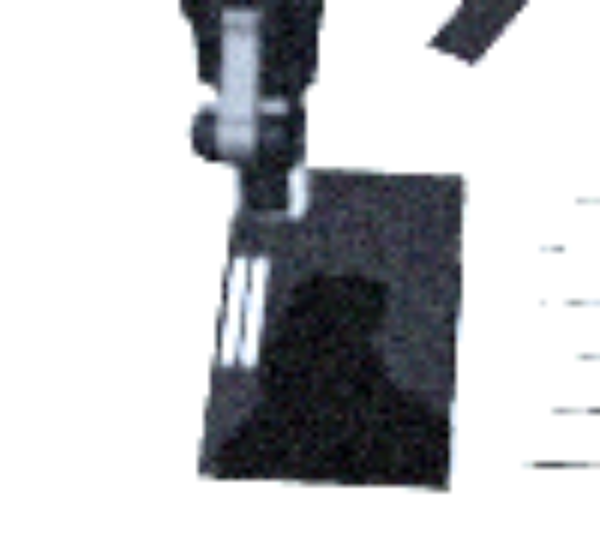

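```bash
python3 - <<'E'
from m import *
s=telemetry.state();p=s['eef_pos'];print(p,s['force'],s['q'])
f=viewer.grab_frame('wrist');print('wrist tcp',proj(f,[p]))
w=np.clip(f['frame'].astype(float)*3,0,255).astype(np.uint8)[120:420,140:500]
g=viewer.grab_frame('scene');q=proj(g,[p])[0];print('scene tcp',q)
u,v=q.astype(int)
c=cv2.resize(np.clip(g['frame'].astype(float)*5,0,255).astype(np.uint8)[v-50:v+25,u-50:u+50],None,fx=4,fy=4)
print('scene crop tcp',(q-[u-50,v-50])*4)
cv2.imwrite('pics/c5.png',np.hstack([w,c])[:,:,::-1])
E
```

```text
[ 0.52891752 -0.209304    0.08753638] [-0.98474356 -0.52715769 -0.11338886] [-5.24314410e-01  3.38217710e-01 -1.36539371e-01  1.09399112e+00
 -3.44277297e-06  2.87392362e+00]
wrist tcp [[312.98315691 273.50439717]]
scene tcp [176.94513587 251.15094483]
scene crop tcp [203.78054348 200.60377931]
```

View pics/c5.png

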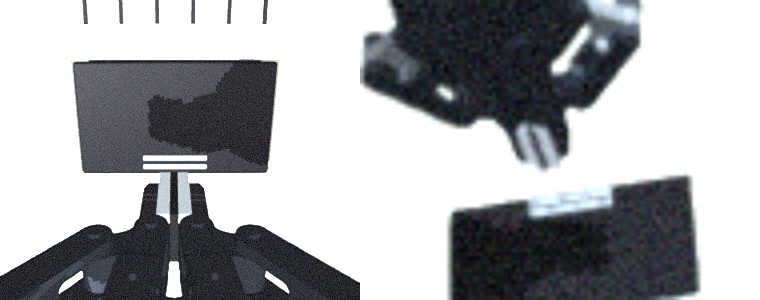

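The wrist picture shows the shut fingertips at about (312,292), but the TCP projects to 273. In scene and side the tip also sits clearly above the projected TCP. I'll triangulate it.

```bash
python3 - <<'E'
from m import *
p=telemetry.state()['eef_pos'];print(p)
V=[(viewer.grab_frame('side'),(295,315.3)),(viewer.grab_frame('scene'),(171,243)),(viewer.grab_frame('wrist'),(312.5,292))]
def tri(V):
    A=np.zeros((3,3));b=np.zeros(3)
    for f,uv in V:
        o,d=ray(f,[uv]);d=d[0]/np.linalg.norm(d[0]);M=np.eye(3)-np.outer(d,d);A+=M;b+=M@o
    x=np.linalg.solve(A,b);return x,[(proj(f,[x])[0]-uv).round(1) for f,uv in V]
print(tri(V[:2]),tri(V))
for h in(0,.01,.02,.03,.04):print(h,proj(V[2][0],[p+[0,0,h]]))
E
```

```text
[ 0.52895338 -0.20900651  0.08740501]
(array([ 0.52995815, -0.21263034,  0.12149838]), [array([0.8, 0.7]), array([ 0.3, -0.9])]) (array([ 0.53093949, -0.21119252,  0.12018023]), [array([1.2, 0.5]), array([ 1.3, -0.4]), array([4.1, 3.6])])
0 [[313.36459288 273.41231979]]
0.01 [[313.36423656 280.62071405]]
0.02 [[313.36385535 288.58518542]]
0.03 [[313.36344747 297.42920239]]
0.04 [[313.36301135 307.30409206]]
```

The tip's real height is about 30 mm above the reported TCP, with x and y agreeing. I'll go by force and descend carefully.

```bash
python3 -m crank '[{"dx":0,"dy":0,"dz":-0.012,"rx":0,"ry":0,"rz":0},{"dx":0,"dy":0,"dz":-0.012,"rx":0,"ry":0,"rz":0},{"dx":0,"dy":0,"dz":-0.012,"rx":0,"ry":0,"rz":0},{"dx":0,"dy":0,"dz":0,"rx":0,"ry":0,"rz":0},{"dx":0,"dy":0,"dz":0,"rx":0,"ry":0,"rz":0}]'; python3 -m crank '[{"dx":0,"dy":0,"dz":-0.002,"rx":0,"ry":0,"rz":0},{"dx":0,"dy":0,"dz":-0.002,"rx":0,"ry":0,"rz":0},{"dx":0,"dy":0,"dz":0,"rx":0,"ry":0,"rz":0}]'
```

```text
t: 3.25
eef_pos: [0.5282, -0.2083, 0.0495]
orientation: [-0.0, 0.992, -0.128, -0.001]
force: [-0.4, 0.1, 0.4]
opening: 0.0001
grasp_force: 0.0
t: 3.55
eef_pos: [0.5285, -0.2085, 0.0462]
orientation: [0.0, 0.992, -0.128, 0.0]
force: [0.4, 0.3, 0.0]
opening: -0.0002
grasp_force: 0.0
```

```bash
for i in 1; do python3 -m crank '[{"dx":0,"dy":0,"dz":-0.002,"rx":0,"ry":0,"rz":0},{"dx":0,"dy":0,"dz":-0.002,"rx":0,"ry":0,"rz":0},{"dx":0,"dy":0,"dz":0,"rx":0,"ry":0,"rz":0}]'; python3 -m crank '[{"dx":0,"dy":0,"dz":-0.002,"rx":0,"ry":0,"rz":0},{"dx":0,"dy":0,"dz":0,"rx":0,"ry":0,"rz":0}]'; done
```

```text
t: 3.85
eef_pos: [0.5283, -0.2084, 0.0419]
orientation: [-0.0, 0.992, -0.128, -0.0]
force: [0.9, -0.1, 0.0]
opening: 0.0002
grasp_force: 0.0
t: 4.05
eef_pos: [0.5283, -0.2084, 0.04]
orientation: [-0.0, 0.992, -0.128, -0.0]
force: [-0.2, 0.3, 0.1]
opening: 0.0
grasp_force: 0.0
```

```bash
python3 -m crank '[{"dx":0,"dy":0,"dz":-0.002,"rx":0,"ry":0,"rz":0},{"dx":0,"dy":0,"dz":0,"rx":0,"ry":0,"rz":0}]'|sed -n '2p;4p';python3 -m crank '[{"dx":0,"dy":0,"dz":-0.002,"rx":0,"ry":0,"rz":0},{"dx":0,"dy":0,"dz":0,"rx":0,"ry":0,"rz":0}]'|sed -n '2p;4p'; python3 -m crank '[{"dx":0,"dy":0,"dz":-0.002,"rx":0,"ry":0,"rz":0},{"dx":0,"dy":0,"dz":0,"rx":0,"ry":0,"rz":0}]'|sed -n '2p;4p'
```

```text
eef_pos: [0.5284, -0.2084, 0.0379]
force: [-0.5, 0.9, -0.8]
eef_pos: [0.5286, -0.2085, 0.0362]
force: [-0.1, 0.5, 1.2]
eef_pos: [0.5285, -0.2085, 0.0343]
force: [-0.7, 1.1, 4.2]
```

```bash
python3 -m crank '[{"dx":0,"dy":0,"dz":-0.0015,"rx":0,"ry":0,"rz":0},{"dx":0,"dy":0,"dz":0,"rx":0,"ry":0,"rz":0}]'|sed -n '2p;4p';python3 -m crank '[{"dx":0,"dy":0,"dz":-0.0015,"rx":0,"ry":0,"rz":0},{"dx":0,"dy":0,"dz":0,"rx":0,"ry":0,"rz":0}]'|sed -n '2p;4p'
```

```text
eef_pos: [0.5285, -0.2085, 0.0328]
force: [-0.2, 0.8, 4.2]
eef_pos: [0.5286, -0.2086, 0.0322]
force: [-3.6, 1.2, 12.4]
```

At the stop (12 N). I'll release it straight up.

```bash
python3 -m crank '[{"dx":0,"dy":0,"dz":-0.0005,"rx":0,"ry":0,"rz":0},{"dx":0,"dy":0,"dz":0.03,"rx":0,"ry":0,"rz":0},{"dx":0,"dy":0,"dz":0.04,"rx":0,"ry":0,"rz":0},{"dx":0,"dy":0,"dz":0.04,"rx":0,"ry":0,"rz":0},{"dx":0,"dy":0,"dz":0.04,"rx":0,"ry":0,"rz":0},{"dx":-0.029,"dy":0.0075,"dz":0.02,"rx":0,"ry":0,"rz":0},{"dx":-0.029,"dy":0.0075,"dz":0,"rx":0,"ry":0,"rz":0},{"dx":-0.029,"dy":0.0075,"dz":0,"rx":0,"ry":0,"rz":0},{"dx":0,"dy":0,"dz":0,"rx":0,"ry":0,"rz":0},{"dx":0,"dy":0,"dz":0,"rx":0,"ry":0,"rz":0},{"dx":0,"dy":0,"dz":0,"rx":0,"ry":0,"rz":0},{"dx":0,"dy":0,"dz":0,"rx":0,"ry":0,"rz":0},{"dx":0,"dy":0,"dz":0,"rx":0,"ry":0,"rz":0},{"dx":0,"dy":0,"dz":0,"rx":0,"ry":0,"rz":0},{"dx":0,"dy":0,"dz":0,"rx":0,"ry":0,"rz":0},{"dx":0,"dy":0,"dz":0,"rx":0,"ry":0,"rz":0},{"dx":0,"dy":0,"dz":0,"rx":0,"ry":0,"rz":0},{"dx":0,"dy":0,"dz":0,"rx":0,"ry":0,"rz":0},{"dx":0,"dy":0,"dz":0,"rx":0,"ry":0,"rz":0},{"dx":0,"dy":0,"dz":0,"rx":0,"ry":0,"rz":0}]'
python3 -m crank '[{"dx":0,"dy":0,"dz":0,"rx":0,"ry":0,"rz":0},{"dx":0,"dy":0,"dz":0,"rx":0,"ry":0,"rz":0},{"dx":0,"dy":0,"dz":0,"rx":0,"ry":0,"rz":0},{"dx":0,"dy":0,"dz":0,"rx":0,"ry":0,"rz":0},{"dx":0,"dy":0,"dz":0,"rx":0,"ry":0,"rz":0}]' >/dev/null
python3 - <<'E'
from m import *
f=viewer.grab_frame('wrist');g=viewer.grab_frame('side')
c=cv2.resize(np.clip(g['frame'][250:390,230:380]*3.,0,255).astype(np.uint8),None,fx=2.5,fy=2.5)
w=np.clip(f['frame']*2.,0,255).astype(np.uint8)[0:350,100:500]
cv2.imwrite('pics/c6.png',np.hstack([w,c])[:,:,::-1])
U=np.array([.9675,-.2529,0]);W=np.array([.2529,.9675,0]);C=np.array([.5515,-.2153,0])
B=C-.019*U+.022*W+[0,0,.064];print(B,proj(f,[B])-[100,0],(proj(g,[B])-[230,250])*2.5)
for t in(1.0,1.1,1.2):
    E=C+(.032-.072*np.cos(t))*U+[0,0,.0725+.072*np.sin(t)];print(t,proj(f,[E])-[100,0],(proj(g,[E])-[230,250])*2.5)
E
```

```text
t: 7.05
eef_pos: [0.4414, -0.1859, 0.2007]
orientation: [-0.0, 0.992, -0.128, 0.0]
force: [-0.0, -0.3, -0.6]
opening: -0.0004
grasp_force: 0.0
[ 0.5386813 -0.1892099  0.064    ] [[189.20103864 113.93783519]] [[173.61648284 191.36563568]]
1.0 [[213.80689932  90.87316684]] [[185.44821435 151.65828088]]
1.1 [[213.80959348  80.46109632]] [[194.42653543 148.57479382]]
1.2 [[213.81141979  69.24253812]] [[203.94691501 146.12242974]]
```

View pics/c6.png

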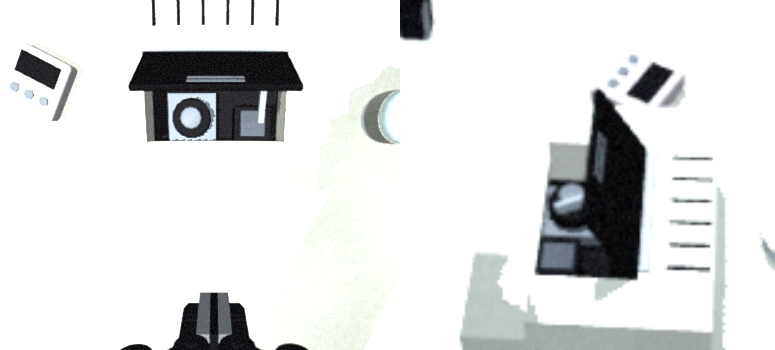

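The wrist picture shows the cover standing open at about 1.1 rad. The button is at (192,117) in the crop against a prediction of (189,114), so it is within about 1 mm. I'll tilt the tool 30° so the hand leans toward the robot, and approach along the tool axis.

```bash
python3 -m crank '[{"dx":0,"dy":0,"dz":0,"rx":-1.9,"ry":-7.26,"rz":0},{"dx":0,"dy":0,"dz":0,"rx":-1.9,"ry":-7.26,"rz":0},{"dx":0,"dy":0,"dz":0,"rx":-1.9,"ry":-7.26,"rz":0},{"dx":0,"dy":0,"dz":0,"rx":-1.9,"ry":-7.26,"rz":0},{"dx":0.016,"dy":-0.001,"dz":-0.021,"rx":0,"ry":0,"rz":0},{"dx":0.016,"dy":-0.001,"dz":-0.021,"rx":0,"ry":0,"rz":0},{"dx":0.016,"dy":-0.001,"dz":-0.021,"rx":0,"ry":0,"rz":0},{"dx":0.016,"dy":-0.001,"dz":-0.021,"rx":0,"ry":0,"rz":0},{"dx":0.016,"dy":-0.001,"dz":-0.021,"rx":0,"ry":0,"rz":0},{"dx":0.017,"dy":0,"dz":-0.021,"rx":0,"ry":0,"rz":0},{"dx":0,"dy":0,"dz":0,"rx":0,"ry":0,"rz":0},{"dx":0,"dy":0,"dz":0,"rx":0,"ry":0,"rz":0}]'
python3 - <<'E'
from m import *
s=telemetry.state();M=R.from_quat(s['orientation'],scalar_first=True).as_matrix();print(M.round(3))
p=s['eef_pos'];tip=p-.0385*M[:,2];print(p,'tip',tip,'corner',tip-.011*M[:,0])
f=viewer.grab_frame('wrist');g=viewer.grab_frame('side')
c=cv2.resize(np.clip(g['frame'][250:390,230:380]*3.,0,255).astype(np.uint8),None,fx=2.5,fy=2.5)
w=np.clip(f['frame']*2.,0,255).astype(np.uint8)[0:350,100:500]
cv2.imwrite('pics/c7.png',np.hstack([w,c])[:,:,::-1])
E
```

```text
t: 8.85
eef_pos: [0.5381, -0.1906, 0.0743]
orientation: [0.033, 0.958, -0.123, 0.256]
force: [-0.5, 0.0, 0.7]
opening: 0.0003
grasp_force: 0.0
[[ 0.839 -0.252  0.483]
 [-0.219 -0.968 -0.126]
 [ 0.499 -0.    -0.867]]
[ 0.53808535 -0.19057243  0.0742842 ] tip [ 0.51949662 -0.18573538  0.10765052] corner [ 0.51027281 -0.18332624  0.10216259]
```

View pics/c7.png

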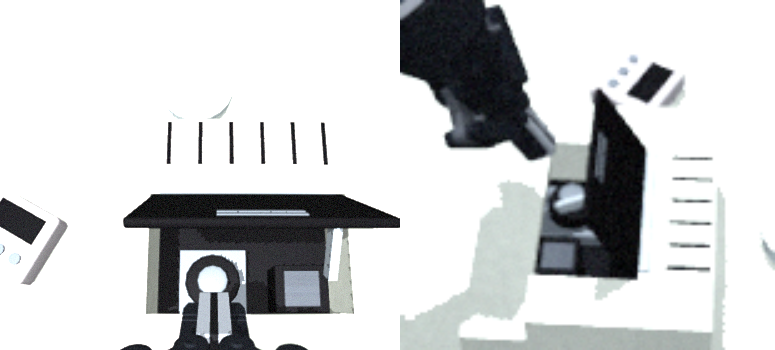

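The fingertip is lined up laterally with the button (wrist crop tip at (214,292), button at (212,277)), and the cover is clear. I'll advance along the tool axis.

```bash
python3 -m crank '[{"dx":0.0058,"dy":-0.0015,"dz":-0.0104,"rx":0,"ry":0,"rz":0},{"dx":0.0058,"dy":-0.0015,"dz":-0.0104,"rx":0,"ry":0,"rz":0},{"dx":0.0058,"dy":-0.0015,"dz":-0.0104,"rx":0,"ry":0,"rz":0},{"dx":0,"dy":0,"dz":0,"rx":0,"ry":0,"rz":0},{"dx":0,"dy":0,"dz":0,"rx":0,"ry":0,"rz":0}]'|sed -n '2p;4p'
python3 -m crank '[{"dx":0.0019,"dy":-0.0005,"dz":-0.0035,"rx":0,"ry":0,"rz":0},{"dx":0,"dy":0,"dz":0,"rx":0,"ry":0,"rz":0}]'|sed -n '2p;4p'
python3 -m crank '[{"dx":0.0019,"dy":-0.0005,"dz":-0.0035,"rx":0,"ry":0,"rz":0},{"dx":0,"dy":0,"dz":0,"rx":0,"ry":0,"rz":0}]'|sed -n '2p;4p'
```

```text
eef_pos: [0.5557, -0.1956, 0.0444]
force: [0.4, -0.1, -0.5]
eef_pos: [0.5578, -0.1961, 0.0405]
force: [-0.8, -0.5, 0.4]
eef_pos: [0.5597, -0.1964, 0.0363]
force: [0.2, -0.5, -0.4]
```

```bash
python3 -m crank '[{"dx":0,"dy":0,"dz":-0.002,"rx":0,"ry":0,"rz":0},{"dx":0,"dy":0,"dz":0,"rx":0,"ry":0,"rz":0}]'|sed -n '2p;4p'
```

```text
eef_pos: [0.5596, -0.1964, 0.0343]
force: [-0.1, -0.7, 0.7]
```

```bash
for i in 1; do python3 -m crank '[{"dx":0,"dy":0,"dz":-0.0015,"rx":0,"ry":0,"rz":0},{"dx":0,"dy":0,"dz":0,"rx":0,"ry":0,"rz":0}]'|sed -n '2p;4p'; python3 -m crank '[{"dx":0,"dy":0,"dz":-0.0015,"rx":0,"ry":0,"rz":0},{"dx":0,"dy":0,"dz":0,"rx":0,"ry":0,"rz":0}]'|sed -n '2p;4p'; python3 -m crank '[{"dx":0,"dy":0,"dz":-0.0015,"rx":0,"ry":0,"rz":0},{"dx":0,"dy":0,"dz":0,"rx":0,"ry":0,"rz":0}]'|sed -n '2p;4p'; done
```

```text
eef_pos: [0.5597, -0.1964, 0.0329]
force: [0.8, -1.1, 2.1]
eef_pos: [0.5598, -0.1965, 0.0315]
force: [-1.6, 1.0, 1.8]
eef_pos: [0.5597, -0.1965, 0.03]
force: [-1.0, 1.2, 2.8]
```

```bash
python3 -m crank '[{"dx":0,"dy":0,"dz":-0.0015,"rx":0,"ry":0,"rz":0},{"dx":0,"dy":0,"dz":0,"rx":0,"ry":0,"rz":0}]'|sed -n '2p;4p'; python3 -m crank '[{"dx":0,"dy":0,"dz":-0.001,"rx":0,"ry":0,"rz":0},{"dx":0,"dy":0,"dz":0,"rx":0,"ry":0,"rz":0}]'|sed -n '2p;4p';python3 -m crank '[{"dx":0,"dy":0,"dz":-0.001,"rx":0,"ry":0,"rz":0},{"dx":0,"dy":0,"dz":0,"rx":0,"ry":0,"rz":0}]'|sed -n '2p;4p'
```

```text
eef_pos: [0.5599, -0.1965, 0.0289]
force: [-3.3, 1.7, 7.6]
eef_pos: [0.56, -0.1966, 0.0286]
force: [-9.0, 2.9, 16.2]
eef_pos: [0.5602, -0.1966, 0.0283]
force: [-14.5, 6.0, 25.0]
```

The button reached its stop, with 5 mm of travel and then a sharp rise in force. I'll retreat along the tool axis, rise, untilt and move over to behind the cover.

```bash
python3 -m crank '[{"dx":-0.005,"dy":0.0013,"dz":0.009,"rx":0,"ry":0,"rz":0},{"dx":-0.012,"dy":0.003,"dz":0.0215,"rx":0,"ry":0,"rz":0},{"dx":-0.012,"dy":0.003,"dz":0.0215,"rx":0,"ry":0,"rz":0},{"dx":0,"dy":0,"dz":0.035,"rx":0,"ry":0,"rz":0},{"dx":0,"dy":0,"dz":0.035,"rx":0,"ry":0,"rz":0},{"dx":0,"dy":0,"dz":0.03,"rx":0,"ry":0,"rz":0},{"dx":0,"dy":0,"dz":0,"rx":1.9,"ry":7.26,"rz":0},{"dx":0,"dy":0,"dz":0,"rx":1.9,"ry":7.26,"rz":0},{"dx":0,"dy":0,"dz":0,"rx":1.9,"ry":7.26,"rz":0},{"dx":0,"dy":0,"dz":0,"rx":1.9,"ry":7.26,"rz":0},{"dx":0,"dy":0,"dz":0,"rx":0,"ry":0,"rz":0},{"dx":0,"dy":0,"dz":0,"rx":0,"ry":0,"rz":0},{"dx":0,"dy":0,"dz":0,"rx":0,"ry":0,"rz":0}]'
python3 - <<'E'
from m import *
f=viewer.grab_frame('side');save(f,'s8.png')
g=f['frame'].max(2)
m=(g[270:345,300:350]<25); ys,xs=np.nonzero(m);print('top black row',ys.min()+270, xs[ys==ys.min()]+300)
s=telemetry.state();print(R.from_quat(s['orientation'],scalar_first=True).as_matrix().round(3))
U=np.array([.9675,-.2529,0]);W=np.array([.2529,.9675,0]);C=np.array([.5515,-.2153,0])
for t in(.9,1.1,1.3):print(t,proj(f,[C+(.032-.072*np.cos(t))*U+.06*W+[0,0,.0725+.072*np.sin(t)]]))
E
```

```text
t: 12.55
eef_pos: [0.53, -0.1888, 0.1784]
orientation: [0.0, 0.992, -0.128, 0.001]
force: [0.5, 0.7, 0.3]
opening: -0.0
grasp_force: 0.0
top black row 276 [331 332 333]
[[ 0.967 -0.253  0.002]
 [-0.253 -0.967 -0.001]
 [ 0.002  0.    -1.   ]]
0.9 [[303.71608155 286.92503261]]
1.1 [[310.3705021  284.18819444]]
1.3 [[317.845052   282.45700923]]
```

```bash
python3 - <<'E'
from m import *
g=cv2.imread('pics/s8.png').max(2)
for r in range(280,296,2):
    x=np.nonzero(g[r,295:330]<28)[0]+295; print(r,x.min() if len(x) else None,x.max() if len(x) else None)
E
```

```text
280 327 329
282 326 329
284 324 329
286 309 329
288 308 329
290 308 328
292 308 315
294 308 316
```

The cover still stands at about 1.07 rad. Now I'll go behind it.

```bash
python3 -m crank '[{"dx":0.018,"dy":-0.012,"dz":0,"rx":0,"ry":0,"rz":0},{"dx":0.018,"dy":-0.012,"dz":0,"rx":0,"ry":0,"rz":0},{"dx":0.016,"dy":-0.0105,"dz":0,"rx":0,"ry":0,"rz":0},{"dx":0,"dy":0,"dz":0,"rx":0,"ry":0,"rz":0},{"dx":0,"dy":0,"dz":-0.02,"rx":0,"ry":0,"rz":0},{"dx":0,"dy":0,"dz":-0.02,"rx":0,"ry":0,"rz":0},{"dx":0,"dy":0,"dz":-0.02,"rx":0,"ry":0,"rz":0},{"dx":0,"dy":0,"dz":0,"rx":0,"ry":0,"rz":0}]'|sed -n '2p;4p'
python3 -m crank '[{"dx":0,"dy":0,"dz":-0.012,"rx":0,"ry":0,"rz":0},{"dx":0,"dy":0,"dz":-0.012,"rx":0,"ry":0,"rz":0},{"dx":0,"dy":0,"dz":-0.012,"rx":0,"ry":0,"rz":0},{"dx":0,"dy":0,"dz":0,"rx":0,"ry":0,"rz":0},{"dx":0,"dy":0,"dz":0,"rx":0,"ry":0,"rz":0}]'|sed -n '2p;4p'
python3 - <<'E'
from m import *
f=viewer.grab_frame('side');g=viewer.grab_frame('scene')
c=cv2.resize(np.clip(f['frame'][250:390,230:380]*3.,0,255).astype(np.uint8),None,fx=2.5,fy=2.5)
w=cv2.resize(np.clip(g['frame'][190:330,100:260]*3.,0,255).astype(np.uint8),None,fx=2.5,fy=2.5)
cv2.imwrite('pics/c9.png',np.hstack([w,c])[:,:,::-1])
E
```

```text
eef_pos: [0.5804, -0.2225, 0.1171]
force: [0.2, 1.0, 1.0]
eef_pos: [0.5826, -0.2236, 0.0823]
force: [-1.4, -0.8, -0.7]
```

View pics/c9.png

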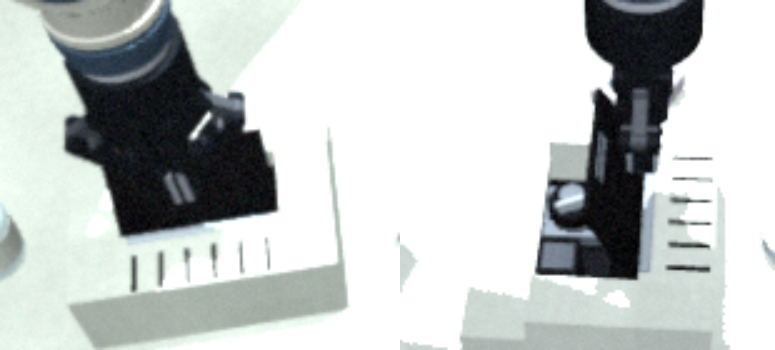

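The pictures show the fingertip just behind the open cover (side crop tip at about (640,170), cover edge at (597,95)). Now I'll sweep along the hinge arc.

```bash
python3 -m crank '[{"dx":-0.0059,"dy":0.00155,"dz":0.0005,"rx":0,"ry":0,"rz":0},{"dx":-0.0059,"dy":0.00155,"dz":0.0005,"rx":0,"ry":0,"rz":0},{"dx":-0.0048,"dy":0.00125,"dz":-0.0025,"rx":0,"ry":0,"rz":0},{"dx":-0.0048,"dy":0.00125,"dz":-0.0025,"rx":0,"ry":0,"rz":0},{"dx":-0.0041,"dy":0.00105,"dz":-0.00375,"rx":0,"ry":0,"rz":0},{"dx":-0.0041,"dy":0.00105,"dz":-0.00375,"rx":0,"ry":0,"rz":0},{"dx":0,"dy":0,"dz":0,"rx":0,"ry":0,"rz":0}]'|sed -n '2p;4p'
python3 -m crank '[{"dx":-0.0032,"dy":0.00085,"dz":-0.0045,"rx":0,"ry":0,"rz":0},{"dx":-0.0032,"dy":0.00085,"dz":-0.0045,"rx":0,"ry":0,"rz":0},{"dx":-0.0034,"dy":0.0009,"dz":-0.0045,"rx":0,"ry":0,"rz":0},{"dx":-0.0034,"dy":0.0009,"dz":-0.0045,"rx":0,"ry":0,"rz":0},{"dx":0,"dy":0,"dz":0,"rx":0,"ry":0,"rz":0}]'|sed -n '2p;4p'
python3 - <<'E'
from m import *
g=viewer.grab_frame('side')
U=np.array([.9675,-.2529,0]);W=np.array([.2529,.9675,0]);C=np.array([.5515,-.2153,0])
for t in(.2,.3,.4,1.07):
    q=proj(g,[C+(.032-.072*np.cos(t))*U-.06*W+[0,0,.0725+.072*np.sin(t)]])[0];print(t,q)
m=g['frame'].max(2)
for r in range(318,362,4):
    x=np.nonzero(m[r,270:340]<28)[0]+270;print(r,x.min() if len(x) else None,x.max() if len(x) else None)
E
```

```text
eef_pos: [0.5522, -0.2157, 0.0704]
force: [0.6, 0.1, 0.7]
eef_pos: [0.5391, -0.2121, 0.0522]
force: [1.9, -0.1, 2.1]
0.2 [283.34745551 354.51321383]
0.3 [284.19720427 352.03137545]
0.4 [285.4679619  349.62327914]
1.07 [303.78754053 337.27136113]
318 289 326
322 288 326
326 288 326
330 287 326
334 287 325
338 286 325
342 285 325
346 285 325
350 284 325
354 285 324
358 285 324
```

The cover is following, at about 0.3 rad. I'll continue down.

```bash
python3 -m crank '[{"dx":-0.0024,"dy":0.0006,"dz":-0.005,"rx":0,"ry":0,"rz":0},{"dx":-0.0024,"dy":0.0006,"dz":-0.005,"rx":0,"ry":0,"rz":0},{"dx":-0.003,"dy":0.0008,"dz":-0.003,"rx":0,"ry":0,"rz":0},{"dx":0,"dy":0,"dz":0,"rx":0,"ry":0,"rz":0},{"dx":0,"dy":0,"dz":0,"rx":0,"ry":0,"rz":0}]'|sed -n '2p;4p'
python3 -m crank '[{"dx":0,"dy":0,"dz":-0.0025,"rx":0,"ry":0,"rz":0},{"dx":0,"dy":0,"dz":-0.0015,"rx":0,"ry":0,"rz":0},{"dx":0,"dy":0,"dz":0,"rx":0,"ry":0,"rz":0}]'|sed -n '2p;4p'
python3 -m crank '[{"dx":0,"dy":0,"dz":-0.0015,"rx":0,"ry":0,"rz":0},{"dx":0,"dy":0,"dz":0,"rx":0,"ry":0,"rz":0}]'|sed -n '2p;4p'
```

```text
eef_pos: [0.5313, -0.2102, 0.0397]
force: [-1.6, 0.3, 3.7]
eef_pos: [0.5316, -0.2103, 0.0357]
force: [-3.4, 0.2, 5.3]
eef_pos: [0.5319, -0.2104, 0.0344]
force: [-2.3, 0.2, 5.0]
```

```bash
python3 -m crank '[{"dx":0,"dy":0,"dz":-0.0015,"rx":0,"ry":0,"rz":0},{"dx":0,"dy":0,"dz":0,"rx":0,"ry":0,"rz":0}]'|sed -n '2p;4p'
python3 -m crank '[{"dx":0,"dy":0,"dz":-0.0015,"rx":0,"ry":0,"rz":0},{"dx":0,"dy":0,"dz":0,"rx":0,"ry":0,"rz":0}]'|sed -n '2p;4p'
```

```text
eef_pos: [0.532, -0.2104, 0.0329]
force: [-2.3, 0.5, 4.5]
eef_pos: [0.532, -0.2105, 0.0325]
force: [-4.9, 1.3, 11.7]
```

```bash
python3 -m crank '[{"dx":0,"dy":0,"dz":-0.001,"rx":0,"ry":0,"rz":0},{"dx":0,"dy":0,"dz":0,"rx":0,"ry":0,"rz":0},{"dx":0,"dy":0,"dz":0,"rx":0,"ry":0,"rz":0}]'|sed -n '2p;4p'
python3 -m crank '[{"dx":0,"dy":0,"dz":0.01,"rx":0,"ry":0,"rz":0},{"dx":0,"dy":0,"dz":0.03,"rx":0,"ry":0,"rz":0},{"dx":0,"dy":0,"dz":0.04,"rx":0,"ry":0,"rz":0},{"dx":0,"dy":0,"dz":0.04,"rx":0,"ry":0,"rz":0},{"dx":0,"dy":0,"dz":0.04,"rx":0,"ry":0,"rz":0},{"dx":-0.029,"dy":0.0075,"dz":0,"rx":0,"ry":0,"rz":0},{"dx":-0.029,"dy":0.0075,"dz":0,"rx":0,"ry":0,"rz":0},{"dx":-0.029,"dy":0.0075,"dz":0,"rx":0,"ry":0,"rz":0},{"dx":0,"dy":0,"dz":0,"rx":0,"ry":0,"rz":0},{"dx":0,"dy":0,"dz":0,"rx":0,"ry":0,"rz":0},{"dx":0,"dy":0,"dz":0,"rx":0,"ry":0,"rz":0},{"dx":0,"dy":0,"dz":0,"rx":0,"ry":0,"rz":0},{"dx":0,"dy":0,"dz":0,"rx":0,"ry":0,"rz":0},{"dx":0,"dy":0,"dz":0,"rx":0,"ry":0,"rz":0},{"dx":0,"dy":0,"dz":0,"rx":0,"ry":0,"rz":0},{"dx":0,"dy":0,"dz":0,"rx":0,"ry":0,"rz":0},{"dx":0,"dy":0,"dz":0,"rx":0,"ry":0,"rz":0},{"dx":0,"dy":0,"dz":0,"rx":0,"ry":0,"rz":0}]'|sed -n '1,4p'
python3 - <<'E'
from m import *
print(*cover(viewer.grab_frame('side'),(272,300,338,370)))
a=cv2.imread('pics/scene0.png').astype(int)[:,:,::-1];b=viewer.grab_frame('scene')['frame'].astype(int)
for n,(x,y) in dict(cover=(180,264),timer=(277,275),dish=(208,350)).items():
    print(n,np.abs(a-b)[y-18:y+18,x-18:x+18].mean())
E
```

```text
eef_pos: [0.5321, -0.2105, 0.0322]
force: [-8.0, 2.7, 20.7]
t: 18.75
eef_pos: [0.4451, -0.1879, 0.1905]
orientation: [0.0, 0.992, -0.128, 0.0]
force: [0.1, 0.8, -0.3]
(546.147705078125, -215.04872131347656) (119.36018371582031, 71.61273956298828) 75.31216430664062 2011.5 [[ 496.37936 -263.69977]
 [ 565.652   -281.85736]
 [ 595.916   -166.39767]
 [ 526.64343 -148.24008]]
cover 3.407150205761317
timer 5.669495884773663
dish 6.49048353909465
```

The cover's measured rectangle matches the start to within 0.1 mm, so it is latched flush. The arm is clear and never came near the loose items.

```bash
python3 -c "from rig import ticket;print(ticket.close_job())"
```

```text
the job is handed in; nothing more can be done
None
```

The job is handed in, with no verdict returned: the cover was popped open, the button pressed to its stop with the cover open, and the cover pushed back to flush (same outline as at the start) with the arm clear; the dish, flask and timer were not touched as far as I can tell, though I did not re-measure their positions.

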